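Sort loose spares into the trays with matching samples

ROBOT

A 6-joint arm with a two-finger parallel gripper is mounted at the origin on a cart in front of the work surface, level with it; the furniture and walls round the work are solid. World frame = base frame: x ahead of the robot, y to its left, z up, the work surface at z = 0. Lengths are in m, angles in rad, forces in N, time in s.
With the tool pointing down it reaches from about 0.3 to 0.875 m from the base axis. Payload 6.4 kg.
Tool frame: the origin (TCP) lies at the very end of the fingers, on their centre line; the grasp point (between the pads) lies 19 mm behind it; z points along the fingers, y is the line along which they close (so a half turn about z gives the same grasp; the last joint's range is limited). The gripper opens to 85 mm and grips with 20 to 120 N. Pads are 22 mm wide; open, the fingers measure 114 mm over their backs; the gripper's body (76 mm by 85 mm) begins 54 mm behind the grasp point. The pads swing forward as they close: fully open they stand 13 mm farther back than shut.
Start: joints at [-1.322, 0.181, 1.607, -0, 1.354, -0.206], TCP at [0.253, -0.517, 0.231] pointing down, gripper open.
Joint ranges: [-2.99, 2.99], [-0.89, 2.07], [0.3, 2.58], [-1.14, 4.28], [0, 2.63], [-3.12, 3.12]. Speed limits (rad/s): [2.57, 2.57, 3.01, 3.14, 3.14, 3.14].

INTERFACE

Orientations are given as a unit quaternion [w, x, y, z].
In Python, from bench import ctrl gives the robot as it stands.
- The arm moves only by the tool jog_arm, never from a script. Its argument "series" is a list that holds one entry, the list of rows, each a list of 7 numbers: the shift along the tool's x, y, z in mm, then the turn, a rotation vector about the tool's x, y, z in rad, then the finger opening in mm, from 0 to 85.4. In form: [[[tx, ty, tz, rx, ry, rz, gripper], ...]]. A call has exactly 10 rows; each row shifts and turns the commanded pose from where the row before left it, along the tool's axes as they then stand; what a row does not reach is not made up. A row lasts 1/10 s, in which the tool goes at most 50 mm and 8.59 degrees, less where a joint would pass 70% of its speed; a pose out of reach is approached as far as the arm can. A call with a gripper value outside its range is refused whole. The fingers move at their own pace and stop on an object; the grip force is fixed at half the most. Time passes only in rows, so rows that do not move let the fingers close, or fill a call up. It gives the time, the measured TCP pose, the force, the opening and the grip force at its end, in the units of the state.
- ctrl.get_obs(): the state, without advancing time (a new reading comes with each control period).
- ctrl.camera(name): name is "scene" or "top" or "wrist"; returns a dict with "frame" (420x560x3 uint8, blue, green, red), "z_map" (420x560 float32, m along the optical axis (not along the pixel's ray), 0 where there is no reading), "fx", "fy", "cx", "cy" (pixels), "k1" (the pictures are not rectified: a ray, as slopes to the right and down, at radius r is drawn at 1 + k1 r^2 times it, then the intrinsics apply), "xyz" and "rotation" of the camera in the world. Camera axes: x right, y down, z forward; pixel columns grow to the right and rows downward; lengths in m; the calibration is good to about 2 mm. A picture is of the moment at which its call begins.
- ctrl.hand_in(): hands the job in; it is judged then, once.
The state is a dict: "time_s": time; "q": joint angles; "dq": joint speeds; "joint_efforts": joint torques, N m; "eef_pos": TCP position; "eef_rot": TCP orientation; "wrist_force": force on the tool from outside, world axes, zero at the start; "torque": the same for the moment, N m; "opening": opening from 0.0 (shut) to 1.0 (fully open); "grasp_force": force on a finger pad.
Only numpy, scipy, OpenCV 4.12 (cv2) and the standard library are available. Lean on these libraries where they do the work, as an engineer would, in place of code of your own. Each camera call takes 0.05 s, during which the arm holds its last target. There are 200 camera calls.

TASK

Clear the loose spares off the bench: each of the three steel trays on the riser shows a sample of what belongs in it in its narrow left bay. Put the two loose bearings, the two loose brake shoes and the loose small carton lying in front of the trays into the big empty bay of the tray whose sample is of the same kind, each lying flat on the tray floor the same way up as now, none on top of another. Leave the roll of black tape and the tape measure where they lie.

Things in the scene. Friction and masses are not known exactly. Their poses are not given: they have to be found in the camera images.
- bearing_1: Loose ball bearing lying flat: grey steel ring 34 mm across, 9 mm thick. Origin: centre of its underside, z up. One of two alike; mass about 50 g.
- bearing_2: Loose ball bearing lying flat: grey steel ring 34 mm across, 9 mm thick. Origin: centre of its underside, z up. One of two alike; mass about 50 g.
- shoe_1: Loose dark brake shoe lying on its flat back: a bar 14 mm wide (x), 55 mm long (y), 11 mm high, with a short round stud up in the middle (top at 25 mm). Grasp it across the 14 mm by the bar. Origin: centre of its underside, z up. One of two alike; mass about 40 g.
- shoe_2: Loose dark brake shoe lying on its flat back: a bar 14 mm wide (x), 55 mm long (y), 11 mm high, with a short round stud up in the middle (top at 25 mm). Grasp it across the 14 mm by the bar. Origin: centre of its underside, z up. One of two alike; mass about 40 g.
- carton: Loose small dark printed carton lying flat, 46 mm (x) by 66 mm (y) by 26 mm high; grasp it across the 46 mm. Origin: centre of its underside, z up. Mass about 0.12 kg.
- tray_bearings: Fixed grey steel tray, 124 (its x) by 168 mm (y), walls 2 mm thick, rim 21.5 mm and floor 3 mm above its underside; on a 55 mm high plywood riser. Big empty bay, 120 (x) by 112 mm (y) inside; at its left (+y) a 50 mm bay with a fixed sample: a ball bearing like the loose ones. Origin: underside, centre of the big bay; x points away from the robot.
- tray_shoes: Fixed grey steel tray, 124 (its x) by 168 mm (y), walls 2 mm thick, rim 21.5 mm and floor 3 mm above its underside; on a 55 mm high plywood riser. Big empty bay, 120 (x) by 112 mm (y) inside; at its left (+y) a 50 mm bay with a fixed sample: a brake shoe like the loose ones. Origin: underside, centre of the big bay; x points away from the robot.
- tray_cartons: Fixed grey steel tray, 124 (its x) by 168 mm (y), walls 2 mm thick, rim 21.5 mm and floor 3 mm above its underside; on a 55 mm high plywood riser. Big empty bay, 120 (x) by 112 mm (y) inside; at its left (+y) a 50 mm bay with a fixed sample: a small carton like the loose one. Origin: underside, centre of the big bay; x points away from the robot.
- tape_roll: Bystander: roll of black tape lying flat, about 60 mm across, 19 mm high, loose; stays where it is. Origin: centre of its underside.
- tape_rule: Bystander: lime tape measure lying flat, 54 mm (x) by 84 mm (y) by 31 mm high, loose; stays where it is. Origin: centre of its underside.

How it is judged:
At the end, for the whole second after the job is handed in: Both bearings, both brake shoes and the carton lie at rest in the big empty bay of the tray with the sample of their kind, flat on its floor (origin less than 7 mm above the tray's underside, z axis within 0.15 rad of vertical, same way up as at the start), wholly between the bay's walls (x of bearing_1 in the frame of tray_bearings between -0.046 and 0.046 m and y of bearing_1 in the frame of tray_bearings between -0.042 and 0.042 m and z of each of bearing_1, bearing_2 in the frame of tray_bearings below 0.007 m and angle between each of bearing_1, bearing_2, shoe_1, shoe_2, carton's own z axis and vertical below 0.15 rad and linear speed of each of bearing_1, bearing_2, shoe_1, shoe_2, carton below 0.02 m/s and x of bearing_2 in the frame of tray_bearings between -0.046 and 0.046 m and y of bearing_2 in the frame of tray_bearings between -0.042 and 0.042 m and x of shoe_1 in the frame of tray_shoes between -0.055 and 0.055 m and y of shoe_1 in the frame of tray_shoes between -0.051 and 0.051 m and z of each of shoe_1, shoe_2 in the frame of tray_shoes below 0.007 m and x of shoe_2 in the frame of tray_shoes between -0.055 and 0.055 m and y of shoe_2 in the frame of tray_shoes between -0.051 and 0.051 m and x of carton in the frame of tray_cartons between -0.04 and 0.04 m and y of carton in the frame of tray_cartons between -0.036 and 0.036 m and z of carton in the frame of tray_cartons below 0.007 m); the robot touches nothing.
It fails at once if the roll of tape is shifted by more than 20 mm (distance of tape_roll from where it was at the start of the episode above 0.02 m).
It fails at once if the tape measure is shifted by more than 20 mm (distance of tape_rule from where it was at the start of the episode above 0.02 m).
It also fails if it takes over 112 s, if anything falls off the work surface, if the arm or the gripper's body presses on something with over 40 N, if the wrist force passes 120 N, or if a joint passes its speed limit or range.

## Working session

There is one attempt and no reset: what is moved stays moved. The work goes in short steps, Python scripts to look and compute and a tool call to move; the robot and the scene stay as the last step left them, time stands still between calls to the robot, and variables do not carry over. Pictures are saved under pics/ and viewed, at most 14 in all, crops included, and the job is handed in when it is done.

Besides the shell and the picture viewer there is one more tool, called after "Emit:" as a command line: name --argument value ..., lists and objects as JSON in quotes. jog_arm: Moves the arm, as the interface text tells. Its arguments: {"type":"object","properties":{"series":{"type":"array"}},"required":["series"]}

```bash
mkdir -p pics; ls; python3 - <<'E'
from bench import ctrl
import cv2,numpy as np
o=ctrl.get_obs(); print({k:np.round(v,3) for k,v in o.items()})
for n in ("top","scene"):
    c=ctrl.camera(n); cv2.imwrite(f"pics/{n}0.png",c["frame"]); np.savez(f"{n}0.npz",**c)
    print(n,c["fx"],c["fy"],c["cx"],c["cy"],c["k1"],c["xyz"],c["rotation"])
E
```

```text
pics
{'time_s': np.float64(0.0), 'q': array([-1.322,  0.182,  1.608, -0.   ,  1.354, -0.206]), 'dq': array([-0.   , -0.002,  0.001,  0.002,  0.001, -0.   ]), 'joint_efforts': array([-0.0000e+00, -4.4487e+01, -3.5133e+01, -0.0000e+00,  9.0000e-03,
        0.0000e+00]), 'eef_pos': array([ 0.252, -0.516,  0.23 ]), 'eef_rot': array([-0.001,  0.974,  0.225, -0.   ]), 'wrist_force': array([0.784, 0.354, 0.149]), 'torque': array([-0.032,  0.002,  0.03 ]), 'grasp_force': np.float64(0.0), 'opening': np.float64(1.001)}
top 385.5827224129281 385.5827224129281 278.14255883551755 205.74889979501248 -0.06046861588910107 [0.45732848 0.0181498  1.05862624] [ 0.01855224 -0.6995516   0.7134794  -0.03507878]
scene 413.5051209832739 413.5051209832739 275.86988513252516 210.64347353739487 -0.04384860837663664 [-0.15897007  0.55083341  0.62002544] [ 0.20517163 -0.39072673  0.78455895 -0.43555078]
```

View pics/top0.png

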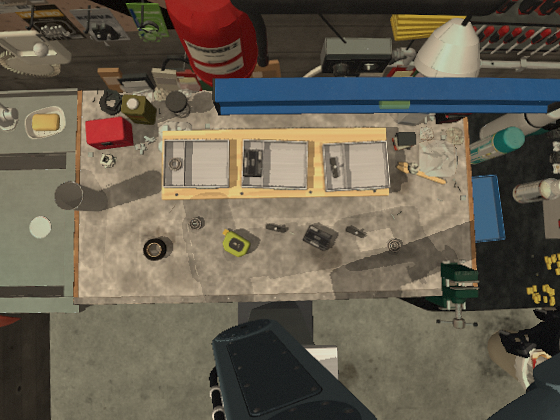

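View pics/scene0.png

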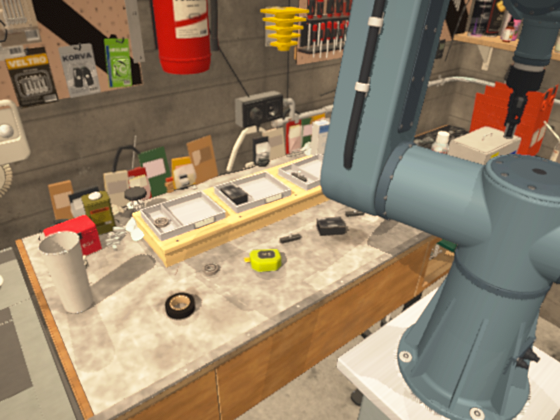

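The top view shows three trays: bearings (sample at about 176,163), cartons (252,163) and shoes (336,165). The loose parts are bearings at (196,223) and (394,245), shoes at (277,227) and (355,231), and the carton at (319,237). The tape roll is at (154,249) and the tape measure at (236,241).

```bash
cat > h.py <<'E'
import numpy as np, cv2
from scipy.spatial.transform import Rotation as R
def quat(q): q=np.asarray(q); return R.from_quat(np.r_[q[1:],q[0]])
def rays(c,pts):
    K=np.array([[c["fx"],0,c["cx"]],[0,c["fy"],c["cy"]],[0,0,1.]])
    d=np.array([float(c["k1"]),0,0,0])
    u=cv2.undistortPoints(np.asarray(pts,float).reshape(-1,1,2),K,d).reshape(-1,2)
    return quat(c["rotation"]).apply(np.c_[u,np.ones(len(u))])
def cloud(c):
    h,w=c["z_map"].shape
    v,u=np.mgrid[:h,:w]
    r=rays(c,np.c_[u.ravel(),v.ravel()])
    return (np.asarray(c["xyz"])+r*c["z_map"].reshape(-1,1)).reshape(h,w,3)
def at_z(c,pts,z):
    r=rays(c,pts); o=np.asarray(c["xyz"]); return o+r*((z-o[2])/r[:,2])[:,None]
E
python3 - <<'E'
from h import *
c=dict(np.load("top0.npz")); P=cloud(c)
for n,(u,v) in dict(table=(300,260),riser=(300,192),trayB=(205,170),trayC=(285,170),trayS=(365,170),shelf=(400,95)).items(): print(n,P[v,u].round(4))
Z=P[...,2]
roi=np.zeros(Z.shape,bool); roi[203:275,130:420]=1
m=((Z>0.005)&roi).astype(np.uint8)
n,l,s,ce=cv2.connectedComponentsWithStats(m)
for i in range(1,n):
    if s[i,4]<15: continue
    p=P[l==i]; r=cv2.minAreaRect((p[:,:2]*1000).astype(np.float32))
    print(ce[i].round(1),s[i,4],"rect",np.round(r[0],1),np.round(r[1],1),round(r[2],1),"z",np.percentile(p[:,2],[10,50,95]).round(4))
# tray rims
m=((Z>0.066)&(Z<0.09)); ys,xs=np.where(m); print(xs.min(),xs.max(),ys.min(),ys.max())
f=c["frame"]
cv2.imwrite("pics/c1.png",cv2.resize(f[120:270,140:410],None,fx=2.95,fy=2.95,interpolation=cv2.INTER_CUBIC))
E
```

```text
table [ 0.388  -0.0638  0.0034]
riser [ 0.5683 -0.0641  0.0565]
trayB [0.6305 0.1834 0.0584]
trayC [ 0.627  -0.026   0.0575]
trayS [ 0.6237 -0.2378  0.0577]
shelf [ 0.593  -0.1139  0.6925]
[194.7 223.3] 104 rect [493.5 220.2] [31.5 32.6] 43.5 z [0.0073 0.0088 0.0117]
[275.2 228. ] 95 rect [476.3   1.5] [30.9 49.9] 10.9 z [0.0082 0.0108 0.0247]
[317.1 237.6] 445 rect [460.8 -67.9] [162.8  56. ] 73.3 z [0.0236 0.0262 0.0295]
[354.6 232. ] 94 rect [ 460.7 -215.4] [52.6 13. ] 64.8 z [0.0082 0.0108 0.0236]
[235.4 243.4] 516 rect [434.4  86.7] [128.   67.2] 80.8 z [0.0252 0.0299 0.033 ]
[154.1 249.3] 309 rect [426.7 188.7] [ 56.6 341.9] 0.8 z [0.0128 0.0179 0.0213]
[394.2 245.5] 101 rect [ 431.2 -160.6] [360.   30.7] 86.6 z [0.0061 0.0083 0.0125]
0 559 64 327
```

View pics/c1.png

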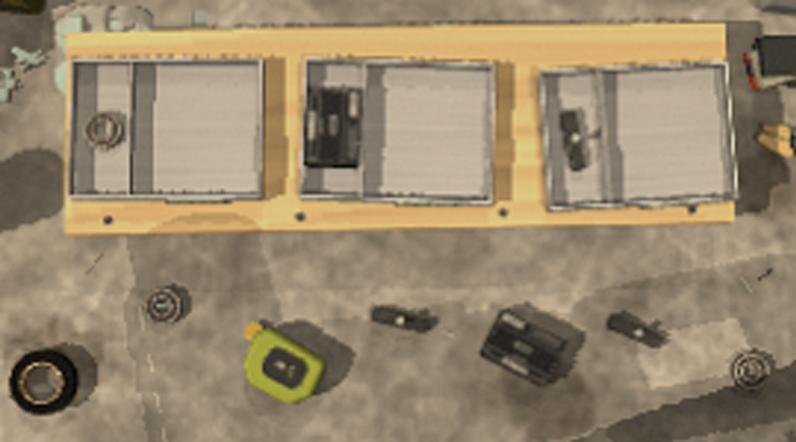

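The zoom shows the trays' corners clearly, with the bearings tray at left, cartons in the middle and shoes at right (turned slightly). Next I fit the trays from their rim corners and refine the parts.

```bash
python3 - <<'E'
from h import *
c=dict(np.load("top0.npz")); P=cloud(c)
px=lambda a:(np.array(a,float)+.5)/2.95-.5+[140,120]
T=dict(B=[(72,60),(264,57),(264,199),(70,197)],C=[(305,58),(493,61),(491,204),(301,199)],S=[(541,71),(725,63),(737,201),(551,211)])
for n,q in T.items():
    w=at_z(c,px(q),0.0765)[:,:2]
    s=[np.linalg.norm(w[i]-w[i-3]) for i in range(4)]
    # model corners (tray frame), order TL,TR,BR,BL ; x away, y left; big bay centre origin
    M=np.array([(.062,.110),(.062,-.058),(-.062,-.058),(-.062,.110)])
    mc,wc=M.mean(0),w.mean(0); H=(M-mc).T@(w-wc); yaw=np.arctan2(H[0,1]-H[1,0],H[0,0]+H[1,1])
    Rm=np.array([[np.cos(yaw),-np.sin(yaw)],[np.sin(yaw),np.cos(yaw)]])
    print(n,"sides",np.round(s,4),"yaw",yaw.round(3),"bay centre",(wc-Rm@mc).round(4),"resid",np.abs(w-(wc+(M-mc)@Rm.T)).max().round(4))
print("riser front",at_z(c,px([(66,233),(400,230),(733,221)]),.055).round(4))
Z=P[...,2]-0.0025
for n,u,v,lo,hi,rad in [("bA",195,223,.005,.012,9),("bB",394,245.5,.005,.012,9),("sA",276,227.5,.006,.03,14),("sB",354.6,232,.006,.03,14),("ca",319,237,.018,.032,19),("rule",236,243,.02,.036,22),("roll",154,249,.011,.024,15)]:
    vv,uu=np.mgrid[:420,:560]; m=(Z>lo)&(Z<hi)&(np.hypot(uu-u,vv-v)<rad)
    m=m.astype(np.uint8); k,l,s,_=cv2.connectedComponentsWithStats(m); i=1+s[1:,4].argmax(); m=l==i
    p=at_z(c,np.argwhere(m)[:,::-1],.004 if n[0]=='b' else np.median(Z[m]))[:,:2]
    r=cv2.minAreaRect((p*1000).astype(np.float32)); ev,V=np.linalg.eigh(np.cov(p.T)); a=np.arctan2(V[1,1],V[0,1])
    print(n,m.sum(),"mean",p.mean(0).round(4),"rect",np.round(r[0],1),np.round(r[1],1),round(r[2],1),"long axis deg",np.degrees(a).round(1),"z",np.median(Z[m]).round(4))
E
```

```text
B sides [0.1687 0.1255 0.1686 0.1212] yaw -0.014 bay centre [0.6457 0.1766] resid 0.0016
C sides [0.1653 0.1269 0.1653 0.1247] yaw -0.039 bay centre [ 0.6395 -0.0243] resid 0.0016
S sides [0.1648 0.1237 0.165  0.1244] yaw 0.037 bay centre [ 0.6329 -0.2366] resid 0.0018
riser front [[ 0.5577  0.2967  0.055 ]
 [ 0.5548  0.001   0.055 ]
 [ 0.5575 -0.298   0.055 ]]
bA 86 mean [0.4932 0.2216] rect [494.3 221.9] [30.1 32.8] 89.6 long axis deg 166.2 z 0.0068
bB 65 mean [ 0.4213 -0.3262] rect [ 421.3 -326.1] [30.9 30.4] 87.8 long axis deg 79.3 z 0.0067
sA 76 mean [0.4772 0.0034] rect [476.4   1.5] [53.4 12.5] 74.8 long axis deg 77.3 z 0.0087
sB 82 mean [ 0.4612 -0.2151] rect [ 460.7 -215.7] [52.7 13.1] 64.9 long axis deg 64.9 z 0.0087
ca 432 mean [ 0.448  -0.1107] rect [ 447.8 -110.6] [66.4 45.7] 62.3 long axis deg 62.0 z 0.0237
rule 478 mean [0.4355 0.1082] rect [434.7 108.8] [71.7 52.2] 58.0 long axis deg 56.8 z 0.0276
roll 272 mean [0.4251 0.3302] rect [424.7 330.7] [57.  56.3] 89.1 long axis deg 132.0 z 0.0156
```

Emit:
jog_arm --series '[[[0, 0, 8, 0, 0, -0.14, 45], [0, 0, 8, 0, 0, -0.14, 45], [0, 0, 8, 0, 0, -0.14, 45], [0, 0, 8, 0, 0, -0.14, 45], [0, 0, 8, 0, 0, -0.14, 45], [0, 0, 8, 0, 0, -0.14, 45], [0, 0, 8, 0, 0, -0.14, 45], [0, 0, 8, 0, 0, -0.14, 45], [25, 25, 0, 0, 0, 0, 45], [25, 25, 0, 0, 0, 0, 45]]]'

```text
time_s: 1.1
eef_pos: [0.3021, -0.4657, 0.1663]
eef_rot: [-0.001, 0.706, 0.708, 0.0]
wrist_force: [-0.1, -0.6, -0.9]
opening: 0.528
grasp_force: 0.0
```

Emit:
jog_arm --series '[[[24, 20, 10, 0, 0, 0, 45], [24, 20, 10, 0, 0, 0, 45], [24, 20, 10, 0, 0, 0, 45], [24, 20, 10, 0, 0, 0, 45], [24, 20, 10, 0, 0, 0, 45], [20, 19, 6, 0, 0, 0, 45], [0, 0, 0, 0, 0, 0, 45], [0, 0, 0, 0, 0, 0, 45], [0, 0, 0, 0, 0, 0, 45], [0, 0, 0, 0, 0, 0, 45]]]'

```text
time_s: 2.1
eef_pos: [0.4204, -0.3269, 0.1116]
eef_rot: [0.0, 0.706, 0.708, -0.0]
wrist_force: [-0.3, -0.3, -0.5]
opening: 0.529
grasp_force: 0.0
```

```bash
cat > w.py <<'E'
from h import *
from bench import ctrl
import sys
# w.py name x y zplane lo hi rad_m : wrist picture, blob near (x,y)
n,x,y,lo,hi,rad=sys.argv[1],*map(float,sys.argv[2:7])
o=ctrl.get_obs(); c=ctrl.camera("wrist"); cv2.imwrite(f"pics/{n}.png",c["frame"]); np.savez(f"{n}.npz",**c)
P=cloud(c); d=np.hypot(P[...,0]-x,P[...,1]-y)
ring=(d>rad)&(d<rad+.05)&(c["z_map"]>0)&(np.abs(P[...,2])<.008); t=np.median(P[ring][:,2])
m=(d<rad)&(P[...,2]-t>lo)&(P[...,2]-t<hi)&(c["z_map"]>0)
k,l,s,_=cv2.connectedComponentsWithStats(m.astype(np.uint8)); m=l==1+s[1:,4].argmax()
p=P[m][:,:2]; r=cv2.minAreaRect((p*1000).astype(np.float32)); ev,V=np.linalg.eigh(np.cov(p.T))
q=quat(o["eef_rot"]).as_matrix(); psi=np.arctan2(q[1,0],q[0,0])
print("tcp",o["eef_pos"].round(4),"psi",psi.round(3),"table",t.round(4),"n",m.sum(),"mean",p.mean(0).round(4),"rect",np.round(r[0],1),np.round(r[1],1),"axis",np.arctan2(V[1,1],V[0,1]).round(3),"pix",np.argwhere(m).mean(0)[::-1].round())
e=np.array([r[0][0]/1000,r[0][1]/1000])-o["eef_pos"][:2]
print("tool x,y mm",(1000*(np.cos(psi)*e[0]+np.sin(psi)*e[1])).round(1),(1000*(np.sin(psi)*e[0]-np.cos(psi)*e[1])).round(1))
E
python3 w.py w1 .421 -.326 .004 .014 .028
```

```text
tcp [ 0.4204 -0.3269  0.1116] psi 1.573 table -0.0011 n 1111 mean [ 0.4197 -0.323 ] rect [ 419.9 -323.4] [33.3 33.8] axis 1.451 pix [279. 201.]
tool x,y mm 3.5 -0.6
```

View pics/w1.png

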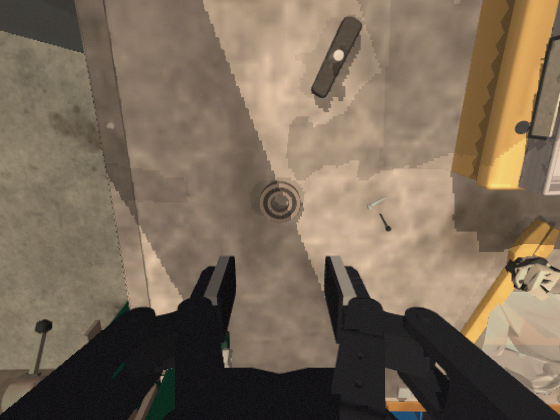

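The wrist picture shows the bearing at (279,201), centred between the fingers, and a shoe at (337,55). Its measured size of 33.5 mm fits, so I descend and grip.

Emit:
jog_arm --series '[[[2, 0, 35, 0, 0, 0, 45], [1, 0, 35, 0, 0, 0, 45], [0, 0, 25, 0, 0, 0, 45], [0, 0, 10, 0, 0, 0, 45], [0, 0, 3, 0, 0, 0, 45], [0, 0, 0, 0, 0, 0, 20], [0, 0, 0, 0, 0, 0, 20], [0, 0, 0, 0, 0, 0, 20], [0, 0, 0, 0, 0, 0, 20], [0, 0, 0, 0, 0, 0, 20]]]'

```text
time_s: 3.15
eef_pos: [0.4214, -0.3235, 0.0042]
eef_rot: [0.001, 0.706, 0.709, -0.0]
wrist_force: [-0.5, 0.8, 5.0]
opening: 0.348
grasp_force: 59.9
```

The opening of about 30 mm is narrower than the 34 mm ring, so I may have only its top edge. I reopen, go 3 mm lower and grip again.

Emit:
jog_arm --series '[[[0, 0, 0, 0, 0, 0, 45], [0, 0, 0, 0, 0, 0, 45], [0, 0, 1.5, 0, 0, 0, 45], [0, 0, 1.5, 0, 0, 0, 45], [0, 0, 0, 0, 0, 0, 20], [0, 0, 0, 0, 0, 0, 20], [0, 0, 0, 0, 0, 0, 20], [0, 0, 0, 0, 0, 0, 20], [0, 0, 0, 0, 0, 0, 20], [0, 0, 0, 0, 0, 0, 20]]]'

```text
time_s: 4.15
eef_pos: [0.4208, -0.3228, 0.0003]
eef_rot: [-0.0, 0.706, 0.708, 0.0]
wrist_force: [-1.1, 1.2, 2.6]
opening: 0.362
grasp_force: 59.4
```

```bash
python3 - <<'E'
from bench import ctrl; import cv2
c=ctrl.camera("wrist"); cv2.imwrite("pics/w2.png",c["frame"][150:390,150:420])
E
```

```text
(no output)
```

View pics/w2.png

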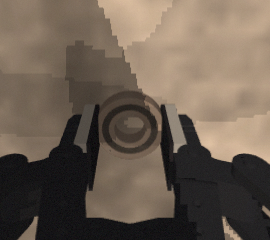

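The ring sits centred between both pads (crop 133,120), and the reading fits a 34 mm grip if the opening scale is nonlinear. I lift it and carry it to the bearings tray.

Emit:
jog_arm --series '[[[0, 0, -20, 0, 0, 0, 20], [0, 0, -45, 0, 0, 0, 20], [0, 0, -45, 0, 0, 0, 20], [34, 16, 0, 0, 0, 0, 20], [34, 16, 0, 0, 0, 0, 20], [34, 16, 0, 0, 0, 0, 20], [34, 16, 0, 0, 0, 0, 20], [34, 16, 0, 0, 0, 0, 20], [34, 16, 0, 0, 0, 0, 20], [34, 16, 0, 0, 0, 0, 20]]]'

```text
time_s: 5.2
eef_pos: [0.5323, -0.083, 0.1102]
eef_rot: [0.0, 0.706, 0.708, 0.0]
wrist_force: [0.9, -0.2, -0.6]
opening: 0.36
grasp_force: 59.6
```

Emit:
jog_arm --series '[[[34, 16, 0, 0, 0, 0, 20], [34, 16, 0, 0, 0, 0, 20], [34, 16, 0, 0, 0, 0, 20], [34, 16, 0, 0, 0, 0, 20], [34, 16, 0, 0, 0, 0, 20], [34, 16, 0, 0, 0, 0, 20], [32, 16, 0, 0, 0, 0, 20], [0, 0, 0, 0, 0, 0, 20], [0, 0, 0, 0, 0, 0, 20], [0, 0, 0, 0, 0, 0, 20]]]'

```text
time_s: 6.2
eef_pos: [0.6424, 0.1511, 0.1098]
eef_rot: [-0.0, 0.706, 0.708, -0.001]
wrist_force: [-0.1, -0.6, 0.0]
opening: 0.357
grasp_force: 59.6
```

```bash
python3 - <<'E'
from h import *
from bench import ctrl
o=ctrl.get_obs(); print(o["eef_pos"].round(4),o["eef_rot"].round(3),o["q"].round(2),o["opening"],o["grasp_force"])
c=ctrl.camera("wrist"); cv2.imwrite("pics/w3.png",c["frame"]); np.savez("w3.npz",**c)
E
```

```text
[0.6424 0.1511 0.1098] [-0.     0.706  0.708 -0.001] [ 0.05  0.49  1.47 -0.    1.19  0.05] 0.3565062623923361 59.58840820065234
```

View pics/w3.png

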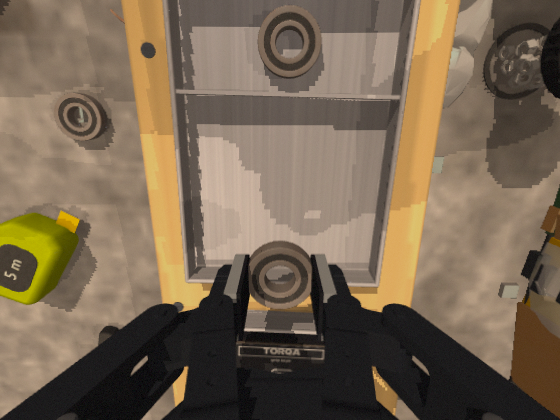

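The bearing is held at (280,275), over the near (right) end of the big bay. The bay's rim runs from about (187,280) to (398,97). I lower it, release and rise.

Emit:
jog_arm --series '[[[0, 3, 25, 0, 0, 0, 20], [0, 0, 15, 0, 0, 0, 20], [0, 0, 7, 0, 0, 0, 20], [0, 0, 3, 0, 0, 0, 20], [0, 0, 0, 0, 0, 0, 20], [0, 0, 0, 0, 0, 0, 50], [0, 0, 0, 0, 0, 0, 50], [0, 0, 0, 0, 0, 0, 50], [0, 0, -20, 0, 0, 0, 50], [0, 0, -30, 0, 0, 0, 50]]]'

```text
time_s: 7.25
eef_pos: [0.6442, 0.152, 0.1088]
eef_rot: [-0.002, 0.706, 0.709, -0.002]
wrist_force: [0.1, 0.0, -0.4]
opening: 0.582
grasp_force: 0.0
```

```bash
python3 - <<'E'
from h import *
c=dict(np.load("w3.npz")); w=at_z(c,[(176,92),(398,97),(382,283),(187,280)],.0765); print(w.round(4), w.mean(0).round(4))
P=cloud(c); print("floor",P[180,290].round(4), "bearing held", P[262,255],P[262,305])
E
```

```text
[[0.5873 0.2363 0.0765]
 [0.7039 0.2341 0.0765]
 [0.7072 0.1223 0.0765]
 [0.5829 0.124  0.0765]] [0.6453 0.1792 0.0765]
floor [0.6483 0.1849 0.057 ] bearing held [0.6301387  0.15919003 0.11860826] [0.65396241 0.15898613 0.11807727]
```

Emit:
jog_arm --series '[[[14, -30, 0, 0, 0, 0, 45], [14, -30, 0, 0, 0, 0, 45], [14, -30, 0, 0, 0, 0, 45], [14, -30, 0, 0, 0, 0, 45], [13, -30, 0, 0, 0, 0, 45], [0, 0, 0, 0, 0, 0, 45], [0, 0, 0, 0, 0, 0, 45], [0, 0, 0, 0, 0, 0, 45], [0, 0, 0, 0, 0, 0, 45], [0, 0, 0, 0, 0, 0, 45]]]'

```text
time_s: 8.25
eef_pos: [0.4965, 0.22, 0.1103]
eef_rot: [0.0, 0.706, 0.708, 0.0]
wrist_force: [-0.4, -0.3, 0.9]
opening: 0.527
grasp_force: 0.0
```

```bash
python3 w.py w4 .493 .221 .004 .014 .028; python3 - <<'E'
from h import *
from bench import ctrl
c=ctrl.camera("top"); cv2.imwrite("pics/t1.png",cv2.resize(c["frame"][120:270,140:410],None,fx=2.9,fy=2.9)); np.savez("t1.npz",**c)
E
```

```text
tcp [0.4965 0.22   0.1103] psi 1.574 table -0.0011 n 1156 mean [0.4916 0.2218] rect [491.4 221.3] [32.9 33.4] axis 1.464 pix [274. 204.]
tool x,y mm 1.4 -5.1
```

View pics/w4.png

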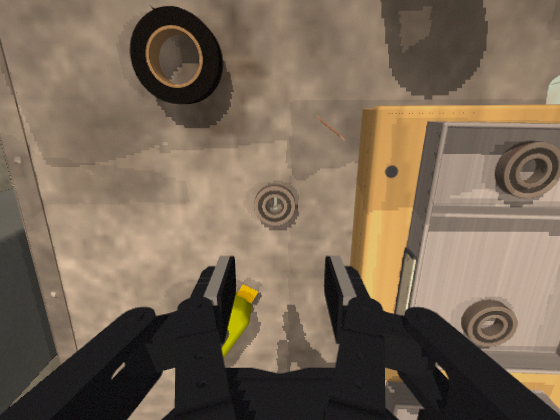

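The first bearing lies flat in the bay (490,322). The second is at (274,204), and the tab of the tape measure at (247,292) is clear of the fingers.

Emit:
jog_arm --series '[[[1, -4, 35, 0, 0, 0, 45], [0, 0, 35, 0, 0, 0, 45], [0, 0, 25, 0, 0, 0, 45], [0, 0, 10, 0, 0, 0, 45], [0, 0, 4.5, 0, 0, 0, 45], [0, 0, 0, 0, 0, 0, 20], [0, 0, 0, 0, 0, 0, 20], [0, 0, 0, 0, 0, 0, 20], [0, 0, 0, 0, 0, 0, 20], [0, 0, 0, 0, 0, 0, 20]]]'

```text
time_s: 9.35
eef_pos: [0.4921, 0.2215, 0.0014]
eef_rot: [0.0, 0.706, 0.709, 0.0]
wrist_force: [0.1, 0.0, -0.8]
opening: 0.353
grasp_force: 59.2
```

Emit:
jog_arm --series '[[[0, 0, -20, 0, 0, 0, 20], [0, 0, -45, 0, 0, 0, 20], [0, 0, -45, 0, 0, 0, 20], [-4, 30, 0, 0, 0, 0, 20], [-4, 32, 0, 0, 0, 0, 20], [-4, 32, 0, 0, 0, 0, 20], [-4, 32, 0, 0, 0, 0, 20], [-2, 28, 0, 0, 0, 0, 20], [0, 0, 0, 0, 0, 0, 20], [0, 0, 0, 0, 0, 0, 20]]]'

```text
time_s: 10.35
eef_pos: [0.6454, 0.2038, 0.1103]
eef_rot: [-0.0, 0.706, 0.708, -0.0]
wrist_force: [0.2, -0.4, -0.5]
opening: 0.356
grasp_force: 59.5
```

Emit:
jog_arm --series '[[[0, 0, 25, 0, 0, 0, 20], [0, 0, 15, 0, 0, 0, 20], [0, 0, 7, 0, 0, 0, 20], [0, 0, 3, 0, 0, 0, 20], [0, 0, 0, 0, 0, 0, 20], [0, 0, 0, 0, 0, 0, 50], [0, 0, 0, 0, 0, 0, 50], [0, 0, 0, 0, 0, 0, 50], [0, 0, -20, 0, 0, 0, 50], [0, 0, -40, 0, 0, 0, 50]]]'

```text
time_s: 11.35
eef_pos: [0.6429, 0.2036, 0.1176]
eef_rot: [-0.002, 0.706, 0.708, -0.003]
wrist_force: [1.3, -0.9, -0.2]
opening: 0.585
grasp_force: 0.0
```

Emit:
jog_arm --series '[[[-33, -28, 0, 0, 0, 0, 35], [-33, -28, 0, 0, 0, 0, 35], [-33, -28, 0, 0, 0, 0, 35], [-33, -28, 0, 0, 0, 0, 35], [-33, -28, 0, 0, 0, 0, 35], [-35, -26, 0, 0, 0, 0, 35], [0, 0, 4, 0, 0, 0.125, 35], [0, 0, 4, 0, 0, 0.125, 35], [0, 0, 0, 0, 0, 0, 35], [0, 0, 0, 0, 0, 0, 35]]]'

```text
time_s: 12.35
eef_pos: [0.4808, 0.0033, 0.1132]
eef_rot: [0.0, 0.787, 0.616, 0.0]
wrist_force: [0.5, -0.1, 1.0]
opening: 0.41
grasp_force: 0.0
```

```bash
python3 w.py w5 .4765 .0025 .005 .03 .038
```

```text
tcp [0.4808 0.0033 0.1132] psi 1.328 table -0.001 n 987 mean [0.4752 0.0055] rect [474.8   3.1] [54.3 13.2] axis 1.301 pix [273. 205.]
tool x,y mm -1.7 -5.8
```

View pics/w5.png

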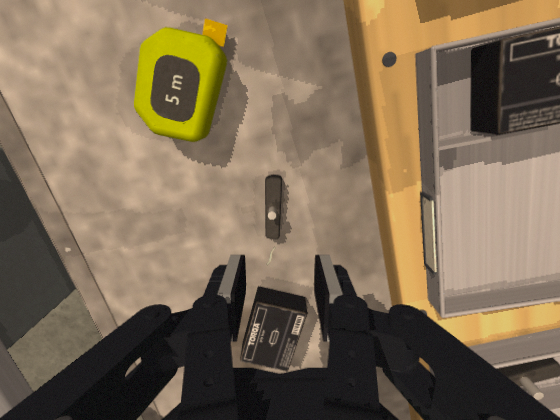

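The shoe lies along the tool axis with its stud at (272,214), the carton is close by at (275,328), and the measured 54x13 mm fits. I descend and grip.

Emit:
jog_arm --series '[[[-1, -5, 35, 0, 0, 0.02, 35], [0, 0, 35, 0, 0, 0, 35], [0, 0, 25, 0, 0, 0, 35], [0, 0, 11, 0, 0, 0, 35], [0, 0, 5, 0, 0, 0, 35], [0, 0, 0, 0, 0, 0, 0], [0, 0, 0, 0, 0, 0, 0], [0, 0, 0, 0, 0, 0, 0], [0, 0, 0, 0, 0, 0, 0], [0, 0, 0, 0, 0, 0, 0]]]'

```text
time_s: 13.4
eef_pos: [0.4765, 0.0034, 0.0028]
eef_rot: [0.001, 0.795, 0.607, 0.001]
wrist_force: [-0.7, -0.0, 7.1]
opening: 0.128
grasp_force: 59.7
```

Emit:
jog_arm --series '[[[0, 0, -20, 0, 0, 0, 0], [0, 0, -45, 0, 0, -0.15, 0], [0, 0, -45, 0, 0, -0.15, 0], [-35, 24, 0, 0, 0, 0, 0], [-35, 24, 0, 0, 0, 0, 0], [-35, 24, 0, 0, 0, 0, 0], [-35, 24, 0, 0, 0, 0, 0], [-35, 24, 0, 0, 0, 0, 0], [-35, 24, 0, 0, 0, 0, 0], [-35, 26, 0, 0, 0, 0, 0]]]'

```text
time_s: 14.4
eef_pos: [0.6542, -0.2369, 0.1116]
eef_rot: [-0.0, 0.695, 0.719, -0.0]
wrist_force: [0.4, -0.0, -1.1]
opening: 0.126
grasp_force: 58.9
```

Emit:
jog_arm --series '[[[0, 0, 0, 0, 0, 0, 0], [0, 0, 0, 0, 0, 0, 0], [0, 0, 5, 0, 0, 0, 0], [0, 0, 5, 0, 0, 0, 0], [0, 0, 5, 0, 0, 0, 0], [0, 0, 0, 0, 0, 0, 0], [0, 0, 0, 0, 0, 0, 0], [0, 0, 0, 0, 0, 0, 0], [0, 0, 0, 0, 0, 0, 0], [0, 0, 0, 0, 0, 0, 0]]]'

```text
time_s: 15.4
eef_pos: [0.6538, -0.2356, 0.0971]
eef_rot: [0.0, 0.695, 0.719, 0.0]
wrist_force: [0.8, -0.7, -0.5]
opening: 0.131
grasp_force: 58.9
```

```bash
python3 - <<'E'
from h import *
from bench import ctrl
o=ctrl.get_obs(); print(o["eef_pos"].round(4),o["eef_rot"].round(3),o["q"].round(2),o["opening"],o["grasp_force"])
c=ctrl.camera("wrist"); cv2.imwrite("pics/w6.png",c["frame"]); np.savez("w6.npz",**c)
E
```

```text
[ 0.6538 -0.2356  0.0971] [0.    0.695 0.719 0.   ] [-0.52  0.57  1.37 -0.    1.2  -0.55] 0.13077287868515133 58.8911653496325
```

View pics/w6.png

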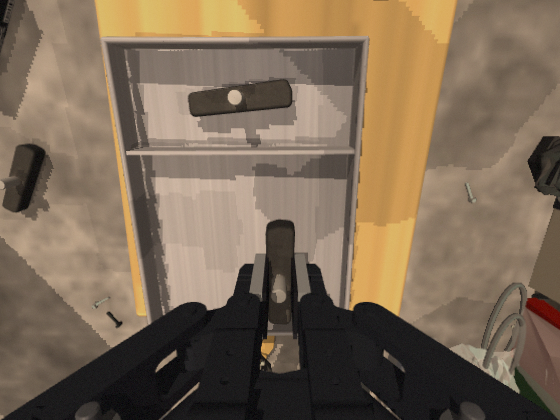

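The shoe hangs straight with its stud at (279,290), about 20 mm right of the bay's middle and well inside the walls. I lower and release it.

Emit:
jog_arm --series '[[[0, 0, 20, 0, 0, 0, 0], [0, 0, 10, 0, 0, 0, 0], [0, 0, 4, 0, 0, 0, 0], [0, 0, 2, 0, 0, 0, 0], [0, 0, 0, 0, 0, 0, 0], [0, 0, 0, 0, 0, 0, 28], [0, 0, 0, 0, 0, 0, 28], [0, 0, 0, 0, 0, 0, 28], [0, 0, -20, 0, 0, 0, 28], [0, 0, -40, 0, 0, 0, 28]]]'

```text
time_s: 16.45
eef_pos: [0.651, -0.2341, 0.1171]
eef_rot: [-0.004, 0.695, 0.719, -0.001]
wrist_force: [0.4, -0.2, -0.7]
opening: 0.329
grasp_force: 0.0
```

Emit:
jog_arm --series '[[[5, -38, 0, 0, 0, 0, 35], [5, -38, 0, 0, 0, 0, 35], [5, -38, 0, 0, 0, 0, 35], [5, -38, 0, 0, 0, 0, 35], [6, -40, 0, 0, 0, 0, 35], [0, 0, 2, 0, 0, 0.12, 35], [0, 0, 2, 0, 0, 0.12, 35], [0, 0, 2, 0, 0, 0.12, 35], [0, 0, 2, 0, 0, 0.11, 35], [0, 0, 0, 0, 0, 0, 35]]]'

```text
time_s: 17.45
eef_pos: [0.4608, -0.216, 0.1128]
eef_rot: [0.0, 0.844, 0.537, 0.0]
wrist_force: [-0.2, 0.2, 0.2]
opening: 0.41
grasp_force: 0.0
```

```bash
python3 w.py w7 .461 -.2155 .005 .03 .038
```

```text
tcp [ 0.4608 -0.216   0.1128] psi 1.134 table -0.0011 n 983 mean [ 0.4606 -0.2132] rect [ 459.5 -215.4] [53.6 13.2] axis 1.125 pix [278. 204.]
tool x,y mm -0.0 -1.4
```

Emit:
jog_arm --series '[[[0, -1, 35, 0, 0, 0.01, 35], [0, 0, 35, 0, 0, 0, 35], [0, 0, 25, 0, 0, 0, 35], [0, 0, 11, 0, 0, 0, 35], [0, 0, 4.5, 0, 0, 0, 35], [0, 0, 0, 0, 0, 0, 0], [0, 0, 0, 0, 0, 0, 0], [0, 0, 0, 0, 0, 0, 0], [0, 0, 0, 0, 0, 0, 0], [0, 0, 0, 0, 0, 0, 0]]]'

```text
time_s: 18.5
eef_pos: [0.4609, -0.2163, 0.0035]
eef_rot: [0.001, 0.846, 0.533, 0.0]
wrist_force: [-0.8, 0.6, 7.0]
opening: 0.128
grasp_force: 60.0
```

Emit:
jog_arm --series '[[[0, 0, -20, 0, 0, 0, 0], [0, 0, -30, 0, 0, -0.12, 0], [0, 0, -30, 0, 0, -0.12, 0], [0, 0, -20, 0, 0, -0.12, 0], [0, 0, -5, 0, 0, -0.12, 0], [-7, 37, 0, 0, 0, 0, 0], [-7, 37, 0, 0, 0, 0, 0], [-7, 37, 0, 0, 0, 0, 0], [-6, 38, 0, 0, 0, 0, 0], [0, 0, 0, 0, 0, 0, 0]]]'

```text
time_s: 19.5
eef_pos: [0.6134, -0.238, 0.1071]
eef_rot: [0.001, 0.695, 0.719, 0.001]
wrist_force: [0.2, -0.7, -0.4]
opening: 0.121
grasp_force: 59.2
```

```bash
python3 - <<'E'
from h import *
from bench import ctrl
o=ctrl.get_obs(); print(o["eef_pos"].round(4),o["eef_rot"].round(3),o["opening"],o["grasp_force"])
c=ctrl.camera("wrist"); cv2.imwrite("pics/w8.png",c["frame"])
E
```

```text
[ 0.6134 -0.238   0.1071] [0.001 0.695 0.719 0.001] 0.12102728346024476 59.243352580815554
```

View pics/w8.png

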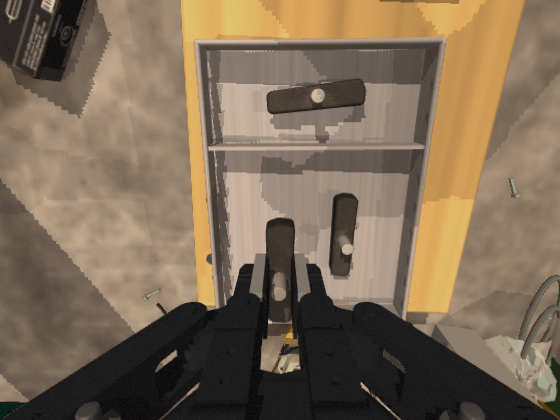

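The first shoe lies flat in the bay at (343,235), and the held one at (280,270) is clear beside it.

Emit:
jog_arm --series '[[[0, -2, 20, 0, 0, 0, 0], [0, 0, 14, 0, 0, 0, 0], [0, 0, 7, 0, 0, 0, 0], [0, 0, 3, 0, 0, 0, 0], [0, 0, 1, 0, 0, 0, 0], [0, 0, 0, 0, 0, 0, 26], [0, 0, 0, 0, 0, 0, 26], [0, 0, 0, 0, 0, 0, 26], [0, 0, -20, 0, 0, 0, 26], [0, 0, -40, 0, 0, 0, 26]]]'

```text
time_s: 20.55
eef_pos: [0.6054, -0.2362, 0.1193]
eef_rot: [-0.004, 0.695, 0.719, -0.001]
wrist_force: [-0.0, -0.3, 0.5]
opening: 0.305
grasp_force: 0.0
```

Emit:
jog_arm --series '[[[26, -31, 0, 0, 0, 0, 26], [26, -31, 0, 0, 0, 0, 60], [26, -31, 0, 0, 0, 0, 60], [26, -31, 0, 0, 0, 0, 60], [28, -31, 0, 0, 0, 0, 60], [0, 0, 0, 0, 0, 0.13, 60], [0, 0, 0, 0, 0, 0.13, 60], [0, 0, 0, 0, 0, 0.13, 60], [0, 0, 0, 0, 0, 0.13, 60], [0, 0, 0, 0, 0, 0, 60]]]'

```text
time_s: 21.55
eef_pos: [0.4487, -0.1111, 0.1228]
eef_rot: [0.0, 0.857, 0.516, 0.0]
wrist_force: [0.5, 0.1, 0.8]
opening: 0.701
grasp_force: 0.0
```

```bash
python3 w.py w9 .448 -.1107 .018 .034 .05
```

```text
tcp [ 0.4487 -0.1111  0.1228] psi 1.084 table -0.001 n 4535 mean [ 0.4473 -0.1073] rect [ 446.2 -109.3] [66.7 46.4] axis 1.073 pix [276. 205.]
tool x,y mm 0.4 -3.1
```

View pics/w9.png

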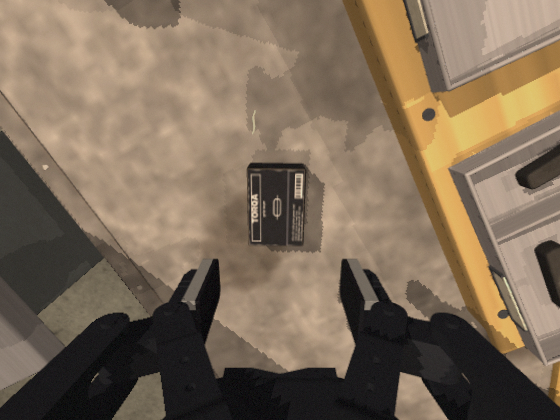

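The carton lies at (276,205), square to the open fingers, and measures 66.7x46.4 mm as it should. I descend and grip.

Emit:
jog_arm --series '[[[0, -2, 35, 0, 0, 0.01, 60], [0, 0, 35, 0, 0, 0, 60], [0, 0, 30, 0, 0, 0, 60], [0, 0, 12, 0, 0, 0, 60], [0, 0, 6, 0, 0, 0, 60], [0, 0, 0, 0, 0, 0, 35], [0, 0, 0, 0, 0, 0, 35], [0, 0, 0, 0, 0, 0, 35], [0, 0, 0, 0, 0, 0, 35], [0, 0, 0, 0, 0, 0, 35]]]'

```text
time_s: 22.6
eef_pos: [0.4471, -0.1102, 0.0049]
eef_rot: [0.0, 0.859, 0.512, 0.0]
wrist_force: [-0.2, 0.0, 2.5]
opening: 0.527
grasp_force: 63.2
```

Emit:
jog_arm --series '[[[0, 0, -20, 0, 0, 0, 35], [0, 0, -30, 0, 0, -0.115, 35], [0, 0, -30, 0, 0, -0.115, 35], [0, 0, -20, 0, 0, -0.115, 35], [0, 0, -10, 0, 0, -0.115, 35], [19, 38, 0, 0, 0, 0, 35], [19, 38, 0, 0, 0, 0, 35], [19, 38, 0, 0, 0, 0, 35], [19, 38, 0, 0, 0, 0, 35], [18, 37, 0, 0, 0, 0, 35]]]'

```text
time_s: 23.6
eef_pos: [0.6402, -0.0218, 0.1142]
eef_rot: [-0.0, 0.72, 0.694, -0.0]
wrist_force: [0.1, -0.6, -0.9]
opening: 0.525
grasp_force: 62.7
```

```bash
python3 - <<'E'
from h import *
from bench import ctrl
for _ in range(4): c=ctrl.camera("wrist")
o=ctrl.get_obs(); print(o["eef_pos"].round(4),o["eef_rot"].round(3),o["opening"],o["grasp_force"])
cv2.imwrite("pics/w10.png",c["frame"])
E
```

```text
[ 0.6388 -0.0222  0.1134] [-0.001  0.719  0.695 -0.   ] 0.5224039287511147 62.78779864311218
```

View pics/w10.png

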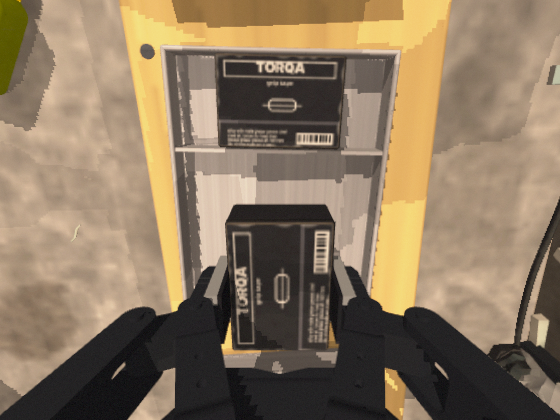

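The carton is held square over the middle of the bay (280,280), with room on both sides.

Emit:
jog_arm --series '[[[-1, 0, 22, 0, 0, 0, 35], [0, 0, 16, 0, 0, 0, 35], [0, 0, 8, 0, 0, 0, 35], [0, 0, 3, 0, 0, 0, 35], [0, 0, 0.5, 0, 0, 0, 35], [0, 0, 0, 0, 0, 0, 58], [0, 0, 0, 0, 0, 0, 58], [0, 0, 0, 0, 0, 0, 58], [0, 0, -20, 0, 0, 0, 58], [0, 0, -40, 0, 0, 0, 58]]]'

```text
time_s: 24.8
eef_pos: [0.6363, -0.0233, 0.1221]
eef_rot: [-0.003, 0.72, 0.694, -0.002]
wrist_force: [0.8, -0.7, 0.2]
opening: 0.681
grasp_force: 0.0
```

Emit:
jog_arm --series '[[[0, -20, -10, 0, 0, 0, 58], [0, -30, -10, 0, 0, 0, 58], [0, -40, 0, 0, 0, 0, 58], [0, -45, 0, 0, 0, 0, 58], [0, -45, 0, 0, 0, 0, 58], [0, -45, 0, 0, 0, 0, 58], [0, 0, 0, 0, 0, 0, 58], [0, 0, 0, 0, 0, 0, 58], [0, 0, 0, 0, 0, 0, 58], [0, 0, 0, 0, 0, 0, 58]]]'

```text
time_s: 25.8
eef_pos: [0.4155, -0.0162, 0.1454]
eef_rot: [0.001, 0.72, 0.694, 0.0]
wrist_force: [-0.3, -0.3, 0.2]
opening: 0.681
grasp_force: 0.0
```

```bash
python3 - <<'E'
from h import *
from bench import ctrl
c=ctrl.camera("top"); P=cloud(c); np.savez("t2.npz",**c)
cv2.imwrite("pics/t2.png",cv2.resize(c["frame"][120:270,140:410],None,fx=2.95,fy=2.95,interpolation=cv2.INTER_CUBIC))
for n,(x,y),yaw in [("B",(.6455,.1778),-.014),("C",(.6395,-.0243),-.039),("S",(.6329,-.2366),.037)]:
    d=P[...,:2]-[x,y]; tx=d[...,0]*np.cos(yaw)+d[...,1]*np.sin(yaw); ty=-d[...,0]*np.sin(yaw)+d[...,1]*np.cos(yaw)
    inb=(abs(tx)<.054)&(abs(ty)<.052); f=np.percentile(P[inb][:,2],20)
    m=(inb&(P[...,2]-f>.004)&(P[...,2]<.11)).astype(np.uint8); k,l,s,_=cv2.connectedComponentsWithStats(m)
    for i in range(1,k):
        if s[i,4]>25: q=l==i; print(n,"floor",f.round(4),s[i,4],"tray xy",tx[q].mean().round(3),ty[q].mean().round(3),"height",np.percentile(P[q][:,2]-f,[20,50,90]).round(4))
E
```

```text
B floor 0.0568 127 tray xy 0.001 0.025 height [0.0082 0.0102 0.0125]
B floor 0.0568 118 tray xy 0.002 -0.028 height [0.0082 0.0102 0.0122]
S floor 0.0618 100 tray xy 0.023 0.002 height [0.0057 0.0073 0.0113]
S floor 0.0618 100 tray xy -0.024 0.001 height [0.006  0.0073 0.0098]
```

View pics/t2.png

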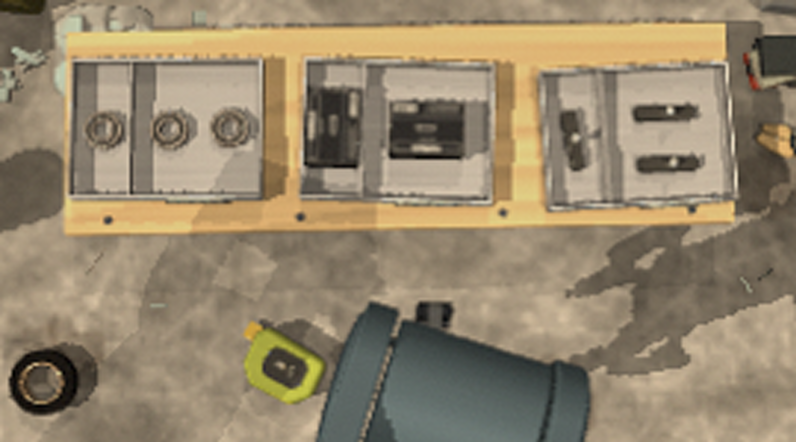

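The top view shows both bearings, the carton and both shoes in their own bays, with the tape roll and tape measure not moved. The carton gave no blob, so I check its height before handing in.

```bash
python3 - <<'E'
from h import *
c=dict(np.load("t2.npz")); P=cloud(c)
px=lambda u,v:(int(140+u/2.95),int(120+v/2.95))
for u,v in [(400,115),(427,130),(455,150),(405,150),(455,110),(480,90),(480,180),(430,180),(430,85)]:
    a,b=px(u,v); print((u,v),np.median(P[b-1:b+2,a-1:a+2].reshape(-1,3),0).round(4))
E
```

```text
(400, 115) [6.543e-01 1.000e-04 8.400e-02]
(427, 130) [ 0.6384 -0.0227  0.0832]
(455, 150) [ 0.6218 -0.0477  0.0844]
(405, 150) [ 0.6227 -0.0044  0.0846]
(455, 110) [ 0.6555 -0.0485  0.085 ]
(480, 90) [ 0.6796 -0.0721  0.0577]
(480, 180) [ 0.5969 -0.0698  0.059 ]
(430, 180) [ 0.5978 -0.0253  0.0579]
(430, 85) [ 0.6851 -0.0272  0.0574]
```

The carton's top is level at 0.084, which is the 0.058 floor plus its 26 mm height, so it lies flat in the bay's middle. I hand in.

```bash
python3 -c "
from bench import ctrl
print(ctrl.hand_in())"
```

```text
the job is handed in; nothing more can be done
None
```

Both bearings, both brake shoes and the carton lie flat in the big bays of their matching trays by the last camera check, the tape roll and tape measure were not moved, and the job is handed in at about 26 s (no verdict was returned).

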